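# Put the hollow forming blocks away in the jeweller's tool tray

### The arm

A 7-joint arm with a two-finger parallel gripper is mounted at the origin on the work surface. World frame = base frame: x ahead of the robot, y to its left, z up, the work surface at z = 0. Lengths are in m, angles in rad, forces in N, time in s.
With the tool pointing down it reaches from about 0.425 to 0.875 m from the base axis. Payload 4.7 kg.
Tool frame: the origin (TCP) lies where the fingers leave the gripper's body, on its centre line; the fingertips stand 70 mm ahead of it and the grasp point (between the pads) lies 51 mm ahead of it; z points along the fingers, y is the line along which they close (so a half turn about z gives the same grasp; the last joint's range is limited). The gripper opens to 87 mm and grips with 3 to 60 N. Pads are 19 mm wide; open, the fingers measure 117 mm over their backs; the gripper's body (75 mm by 190 mm) begins 51 mm behind the grasp point.
Start: joints at [-1.307, 0.321, -0.07, 1.45, 0.023, 1.371, -0.057], TCP at [0.161, 0.63, 0.292] pointing down, gripper open.
Joint ranges: [-2.86, 2.86], [-0.3, 2.09], [-1.38, 1.24], [0.06, 2.45], [-1.56, 4.7], [0.09, 2.05], [-2.69, 2.69]. Speed limits (rad/s): [2.57, 2.57, 3.14, 3.14, 3.14, 3.14, 3.14].

### API

Orientations are given as a rotation vector (axis times angle).
In Python, from bench import ctrl gives the robot as it stands.
- The arm moves only by the tool play_rows, never from a script. Its argument "increments" is a list that holds one entry, the list of rows, each a list of 7 numbers: the shift along the tool's x, y, z as a fraction of full scale, then the turn, a rotation vector about the tool's x, y, z as a fraction of full scale, then the gripper command: -1 is shut, 1 is fully open, values between are in proportion. A call has 1 to 8 rows; each row is the pose to reach, as a shift and turn from the pose commanded when the call began, along the tool's axes at that moment; what a row does not reach only later rows make up. Full scale, the value 1, is 0.1 m for a shift and 90 degrees for a turn. A row lasts 1/10 s, in which the tool goes at most 50 mm and 8.59 degrees, less where a joint would pass 70% of its speed; a pose out of reach is approached as far as the arm can. A call with a number of a shift or a turn outside -1 to 1 is refused whole. A call with a gripper value outside its range is refused whole. The fingers move at their own pace and stop on an object; "squeeze" is the grip in N (left out, the last holds). Time passes only in rows, so rows that repeat a pose let the fingers close. It gives the time, the measured TCP pose, the force, the opening and the grip force at its end, in the units of the state.
- ctrl.get_state(): the state, without advancing time (a new reading comes with each control period).
- ctrl.get_image(name): name is "scene" or "top" or "wrist"; returns the picture (384x512x3 uint8, red, green, blue); there is no depth.
- ctrl.get_calibration(name): a dict with "vertical_fov" (degrees; the focal length in pixels is half the picture's height over the tangent of half this angle, whatever the lens; pixels are square), "cx", "cy" (the principal point, pixels), "R" (3x3) and "t" (3): a world point X has camera coordinates R X + t; the wrist camera has in their place "T_tool_cam" (4x4, takes a point from camera to tool coordinates, whose origin is the TCP and whose axes are the flange's). Camera axes: x right, y down, z forward; pixel columns grow to the right and rows downward; lengths in m; the calibration is good to about 2 mm. A picture is of the moment at which its call begins: read the wrist's pose just before it. get_calibration takes no time and is no camera call.
- ctrl.close_job(): hands the job in; it is judged then, once.
The state is a dict: "time": time; "joint_positions": joint angles; "qd": joint speeds; "joint_torque": joint torques, N m; "position": TCP position; "tool_rot": TCP orientation; "ft_force": force on the tool from outside, world axes, zero at the start; "torque": the same for the moment, N m; "grip_width": opening from 0.0 (shut) to 1.0 (fully open); "grip_force": force on a finger pad.
Only numpy, scipy, OpenCV 4.12 (cv2) and the standard library are available. Lean on these libraries where they do the work, as an engineer would, in place of code of your own. Each camera call takes 0.05 s, during which the arm holds its last target. There are 200 camera calls.

### The job

Put the three steel forming blocks that have a hollow or groove in their top away in the wooden tool tray, each set down upright and fully home in the pocket of its own shape: the cube in the square one, the long block in the oblong one, the round die in the round one. Set them down, do not drop them, and leave the three solid plain-topped steel blocks where they stand on the bench.

Things in the scene. Friction and masses are not known exactly. Their poses are not given: they have to be found in the camera images.
- tray: Dark wooden tool tray, fixed to the bench, 322 x 96 mm, 24 mm high, walls and floor 8 mm thick, holding the three inserts in one row. Origin: centre of its underside; x along the row (its long side, about across the robot's front), y across it. Its walls (top 24 mm above the bench) surround the inserts.
- nest_square: Fixed mid-brown wooden insert of the tray, 100 (its x) x 78 (y) x 14 mm high, with a grey-lined pocket 8 mm deep in its middle: square, 56 x 56 mm, sides along x and y. Origin: centre of its underside, 8 mm above the bench; pocket floor 6 mm and insert top 14 mm above the origin. z up, x along the tray's row. The inserts lie 101.5 mm apart, in an order that changes.
- nest_long: Fixed mid-brown wooden insert of the tray, 100 (its x) x 78 (y) x 14 mm high, with a grey-lined pocket 8 mm deep in its middle: oblong, 90 mm along x, 46 mm along y. Origin: centre of its underside, 8 mm above the bench; pocket floor 6 mm and insert top 14 mm above the origin. z up, x along the tray's row. The inserts lie 101.5 mm apart, in an order that changes.
- nest_round: Fixed mid-brown wooden insert of the tray, 100 (its x) x 78 (y) x 14 mm high, with a grey-lined pocket 8 mm deep in its middle: round, 60 mm across. Origin: centre of its underside, 8 mm above the bench; pocket floor 6 mm and insert top 14 mm above the origin. z up, x along the tray's row. The inserts lie 101.5 mm apart, in an order that changes.
- doming_block: Loose steel doming cube, 40 x 40 x 40 mm, with a dark round hollow 28 mm across and 10 mm deep in its top (small dark rounds on its sides). Sides along its x and y. About 0.45 kg. Origin: centre of its underside; z up.
- swage_block: Loose steel swage block, 74 mm along its x, 30 mm along its y, 30 mm high, with a dark groove 14 mm wide and 10 mm deep along the whole length of its top (along x). About 0.44 kg. Origin: centre of its underside; z up.
- bezel_die: Loose round steel die, 44 mm across, 32 mm high, with a dark dished hollow 29 mm across in its top. About 0.34 kg. Origin: centre of its underside; z up.
- plain_cube: Look-alike to be left: loose solid steel cube 40 x 40 x 40 mm with a plain flat top. About 0.5 kg. Origin: centre of its underside; z up.
- plain_bar: Look-alike to be left: loose solid steel bar, 74 mm along its x, 30 mm along its y, 30 mm high, plain flat top. About 0.52 kg. Origin: centre of its underside; z up.
- plain_puck: Look-alike to be left: loose solid round steel puck, 44 mm across, 32 mm high, plain flat top. About 0.38 kg. Origin: centre of its underside; z up.
Not all that is in view belongs to the job. Leave any blue or orange look-alike of the doming_block alone. Leave any pink look-alike of the plain_puck alone.

How it is judged:
At the end, for the whole second after the job is handed in: Doming cube in the square pocket, swage block in the oblong one, bezel die in the round one: each on the pocket's floor (height within 3 mm), within 15 mm of its centre, upright within 0.1 rad, at rest; the plain blocks at rest within 20 mm of their starts (horizontal distance between doming_block and nest_square below 0.015 m and z of doming_block in the frame of nest_square between 0.003 and 0.009 m and angle between each of doming_block, swage_block, bezel_die's own z axis and vertical below 0.1 rad and linear speed of each of doming_block, swage_block, bezel_die, plain_cube, plain_bar, plain_puck below 0.02 m/s and angular speed of each of doming_block, swage_block, bezel_die below 0.2 rad/s and horizontal distance between swage_block and nest_long below 0.015 m and z of swage_block in the frame of nest_long between 0.003 and 0.009 m and horizontal distance between bezel_die and nest_round below 0.015 m and z of bezel_die in the frame of nest_round between 0.003 and 0.009 m and distance of each of plain_cube, plain_bar, plain_puck from where it was at the start of the episode below 0.02 m); the robot touches nothing.
It fails at once if a plain block is shifted by more than 20 mm (distance of any of plain_cube, plain_bar, plain_puck from where it was at the start of the episode above 0.02 m).
It fails at once if a hollow block is dropped: free of the fingers it falls faster than 0.7 m/s (about 25 mm) ((contact force between the fingers and doming_block below 0.05 N and linear speed of doming_block above 0.7 m/s) or (contact force between the fingers and swage_block below 0.05 N and linear speed of swage_block above 0.7 m/s) or (contact force between the fingers and bezel_die below 0.05 N and linear speed of bezel_die above 0.7 m/s)).
It also fails if it takes over 83 s, if anything falls off the work surface, if the arm or the gripper's body presses on something with over 40 N, if the wrist force passes 120 N, or if a joint passes its speed limit or range.

## Working session

There is one attempt and no reset: what is moved stays moved. The work goes in short steps, Python scripts to look and compute and a tool call to move; the robot and the scene stay as the last step left them, time stands still between calls to the robot, and variables do not carry over. Pictures are saved under pics/ and viewed, at most 14 in all, crops included, and the job is handed in when it is done.

Besides the shell and the picture viewer there is one more tool, called after "Request:" in YAML: its name, and indented under it one key for each argument. play_rows: Moves the arm, as the interface text tells. Shift numbers are shares of 0.1 m and turn numbers shares of 90 degrees, none past 1 either way. Its arguments: {"type":"object","properties":{"increments":{"type":"array"},"squeeze":{"type":"number"}},"required":["increments"]}

```bash
mkdir -p pics; ls; python3 - <<'E'
from bench import ctrl
import cv2,numpy as np
np.set_printoptions(precision=4,suppress=True)
for n in("top","scene"):
    cv2.imwrite(f"pics/{n}0.png",cv2.cvtColor(ctrl.get_image(n),cv2.COLOR_RGB2BGR));c=ctrl.get_calibration(n);print(n,c)
print(ctrl.get_calibration("wrist"));s=ctrl.get_state();print(s)
E
```

```text
pics
top {'vertical_fov': 54.10319374273594, 'cx': 256.1843142474304, 'cy': 193.75541577486607, 'R': array([[ 0.0577, -0.9983,  0.0011],
       [-0.9758, -0.0566, -0.2113],
       [ 0.2111,  0.0111, -0.9774]]), 't': array([0.018 , 0.5089, 0.8584])}
scene {'vertical_fov': 42.08147132322853, 'cx': 260.2126871191113, 'cy': 188.57393742937083, 'R': array([[ 0.2227,  0.9749,  0.0002],
       [ 0.7994, -0.1824, -0.5725],
       [-0.5581,  0.1277, -0.8199]]), 't': array([-0.1421, -0.4053,  1.8152])}
{'vertical_fov': 60.08389252340372, 'cx': 254.74542883636752, 'cy': 188.7459215426813, 'T_tool_cam': array([[ 0.0003, -0.9572, -0.2894,  0.0787],
       [ 1.    ,  0.0003,  0.    ,  0.0002],
       [ 0.0001, -0.2894,  0.9572, -0.0921],
       [ 0.    ,  0.    ,  0.    ,  1.    ]])}
{'time': 0.1, 'joint_positions': array([-1.3069,  0.3217, -0.0701,  1.4515,  0.0226,  1.3708, -0.0569]), 'qd': array([-0.001 , -0.003 , -0.0015, -0.0035,  0.0006, -0.0012,  0.0002]), 'joint_torque': array([ -0.    , -49.2574,  -0.4057, -31.34  ,  -0.0641,   0.0396,
         0.0001]), 'position': array([0.1606, 0.6295, 0.2913]), 'tool_rot': array([-0.3913, -3.117 ,  0.0026]), 'ft_force': array([-0.8358,  0.4827, -0.2839]), 'torque': array([-0.0178,  0.0305,  0.021 ]), 'grip_force': 0.0, 'grip_width': 0.9992083497755144}
```

View pics/top0.png

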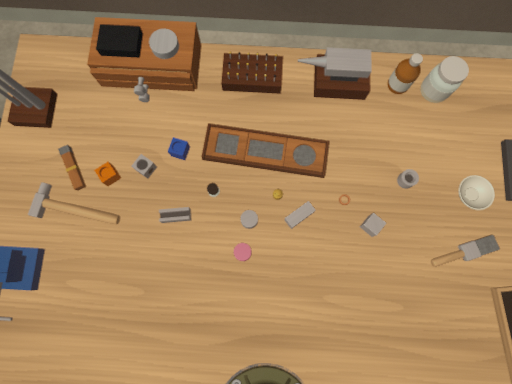

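View pics/scene0.png

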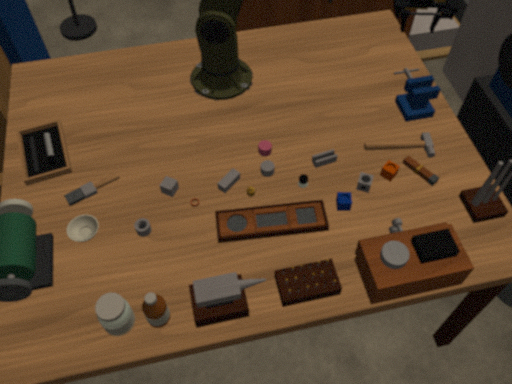

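```bash
cat > h.py <<'E'
import numpy as np,cv2
from scipy.spatial.transform import Rotation as Ro
from bench import ctrl
np.set_printoptions(precision=4,suppress=True)
def cam(n,s=None):
    c=ctrl.get_calibration(n);f=192/np.tan(np.radians(c["vertical_fov"]/2))
    if n=="wrist":
        s=s or ctrl.get_state();T=np.eye(4);T[:3,:3]=Ro.from_rotvec(s["tool_rot"]).as_matrix();T[:3,3]=s["position"]
        M=T@c["T_tool_cam"];Rc,o=M[:3,:3],M[:3,3]
    else: Rc=np.array(c["R"]).T;o=-Rc@np.array(c["t"])
    return f,c["cx"],c["cy"],Rc,o
def ray(k,uv,z):
    f,cx,cy,Rc,o=k;uv=np.atleast_2d(uv).astype(float)
    d=np.c_[(uv[:,0]-cx)/f,(uv[:,1]-cy)/f,np.ones(len(uv))]@Rc.T
    return (o+d*((z-o[2])/d[:,2])[:,None])[:,:2]
def proj(k,X):
    f,cx,cy,Rc,o=k;p=(np.atleast_2d(X)-o)@Rc;return np.c_[f*p[:,0]/p[:,2]+cx,f*p[:,1]/p[:,2]+cy]
def save(n,im,crop=None,s=1):
    if crop:a,b,c,d=crop;im=im[b:d,a:c]
    cv2.imwrite(f"pics/{n}.png",cv2.cvtColor(cv2.resize(im,None,fx=s,fy=s,interpolation=cv2.INTER_CUBIC),cv2.COLOR_RGB2BGR))
E
python3 - <<'E'
from h import *
im=cv2.cvtColor(cv2.imread("pics/top0.png"),cv2.COLOR_BGR2RGB)
a=cv2.resize(im[135:240,120:252],None,fx=3,fy=3,interpolation=cv2.INTER_CUBIC);b=cv2.resize(im[135:240,290:422],None,fx=3,fy=3,interpolation=cv2.INTER_CUBIC)
save("crop0",np.hstack([a,b]))
k=cam("top")
for n,uv,z in[("dome",(144,164),.04),("swage",(175,213),.03),("die",(408,178),.032),("pcube",(373,223),.04),("pbar",(300,213),.03),("ppuck",(249,218),.032),("sq",(228,144),.022),("lo",(266,150),.022),("ro",(304,154),.022)]:
    p=ray(k,uv,z)[0];print(n,p,np.hypot(*p))
print(k[4])
E
```

```text
dome [0.57   0.3329] 0.6601398109730007
swage [0.4522 0.2447] 0.5141553814297452
die [ 0.5743 -0.3308] 0.6628089655374649
pcube [ 0.454  -0.2397] 0.5133965976416545
pbar [ 0.47   -0.0631] 0.47423270853330524
ppuck [0.45   0.0617] 0.45423545927119696
sq [0.6414 0.1282] 0.6540475227775587
lo [0.6308 0.0291] 0.6314580992612
ro [ 0.6257 -0.0691] 0.6294802075166237
[0.3143 0.0372 0.9465]
```

View pics/crop0.png

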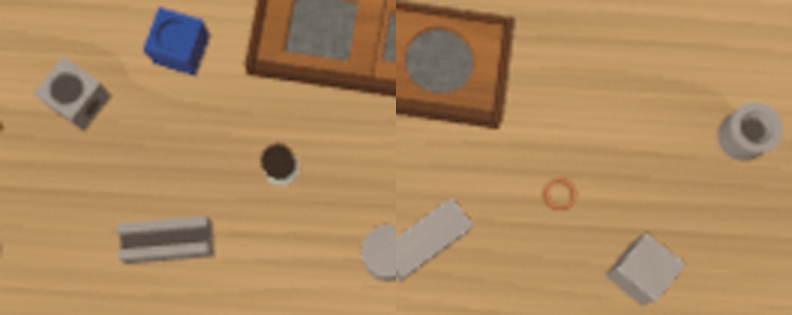

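The crop settles it. The hollow grey cube (144,165) is the doming block, ruling out the blue (178,149) and orange (107,174) ones. The grooved bar (175,215) is the swage block, and the hollow round (408,179) is the bezel die. The flat tops at (373,225), (300,215) and (249,219) are the plain blocks. Pockets run square (228,144), oblong (266,150), round (304,154). Next I move over the cube.

Request:
play_rows:
  increments:
    - [[-0.47,-0.19,0.04,0,0,0,1],[-0.94,-0.37,0.08,0,0,0,1],[-0.94,-0.37,0.08,0,0,0,1]]

```text
time: 0.4
position: [0.2513, 0.5654, 0.2834]
tool_rot: [0.409, 3.109, -0.006]
ft_force: [0.7, 0.4, -0.1]
grip_width: 0.997
grip_force: 0.0
```

Request:
play_rows:
  increments:
    - [[-0.47,-0.19,0.04,0,0,0,1],[-0.94,-0.37,0.08,0,0,0,1],[-0.94,-0.37,0.08,0,0,0,1]]

```text
time: 0.7
position: [0.3326, 0.5055, 0.2754]
tool_rot: [0.41, 3.11, -0.006]
ft_force: [0.1, -0.9, 0.2]
grip_width: 1.001
grip_force: 0.0
```

Request:
play_rows:
  increments:
    - [[-0.47,-0.19,0.04,0,0,0,1],[-0.94,-0.37,0.08,0,0,0,1],[-0.94,-0.37,0.08,0,0,0,1]]

```text
time: 1.0
position: [0.4138, 0.4457, 0.2674]
tool_rot: [0.411, 3.11, -0.007]
ft_force: [0.2, 0.1, -0.1]
grip_width: 1.001
grip_force: 0.0
```

Request:
play_rows:
  increments:
    - [[-0.47,-0.19,0.04,0,0,0,1],[-0.94,-0.37,0.08,0,0,0,1],[-0.94,-0.37,0.08,0,0,0,1]]

```text
time: 1.3
position: [0.495, 0.386, 0.2593]
tool_rot: [0.41, 3.111, -0.008]
ft_force: [0.2, -1.1, 0.1]
grip_width: 0.999
grip_force: 0.0
```

Request:
play_rows:
  increments:
    - [[-0.47,-0.19,0.04,0,0,0,1],[-0.94,-0.37,0.08,0,0,0,1],[-0.94,-0.37,0.08,0,0,0,1],[-0.94,-0.37,0.08,0,0,0,1],[-0.94,-0.37,0.08,0,0,0,1]]

```text
time: 1.8
position: [0.5692, 0.3358, 0.2519]
tool_rot: [-0.389, -3.116, -0.001]
ft_force: [-0.2, -0.3, -0.5]
grip_width: 1.005
grip_force: 0.0
```

```bash
cat >> h.py <<'E'
def goto(p,yaw=None):
    """shift in tool units (of .1 m) from now to p; turn about z (of 90 deg) bringing tool y (mod 180) to yaw deg"""
    s=ctrl.get_state();R=Ro.from_rotvec(s["tool_rot"]).as_matrix();y=np.degrees(np.arctan2(R[1,1],R[0,1]))
    print("pos",s["position"],"yaw",y.round(2),"zaxis",R[:,2],"t",s["time"],"q",s["joint_positions"])
    print("shift",R.T@(np.array(p)-s["position"])/.1)
    if yaw is not None: print("turn",-((yaw-y+90)%180-90)/90)
E
python3 - <<'E'
from h import *
s=ctrl.get_state();im=ctrl.get_image("wrist");cv2.imwrite("pics/w0raw.png",im[:,:,::-1]);save("w0",im);goto((.57,.333,.25))
print(proj(cam("wrist",s),[(.57,.333,.04)]))
E
```

```text
pos [0.5689 0.3363 0.2521] yaw 75.83 zaxis [-0.0011  0.0008 -1.    ] t 1.85 q [-0.726   0.3638  0.1975  1.4831 -0.0738  1.3024  0.8019]
shift [-0.0183 -0.0292  0.0211]
[[251.8406 177.1831]]
```

View pics/w0.png

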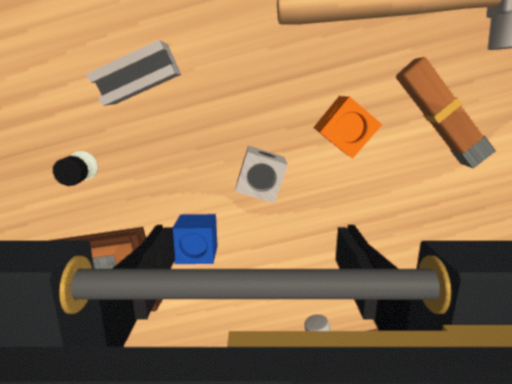

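Wrist view: doming cube at (262,177), with the blue cube at (195,240) and the orange one at (348,127). The swage block is at (135,72).

```bash
cat >> h.py <<'E'
def blob(im,k,uv,z,r=60):
    """near uv: rect of grey (unsaturated) bright top and centroid of dark hollow, in world at height z"""
    hsv=cv2.cvtColor(im,cv2.COLOR_RGB2HSV);out={}
    for n,m in(("top",(hsv[...,1]<60)&(hsv[...,2]>120)),("dark",(hsv[...,1]<90)&(hsv[...,2]<110))):
        M=np.zeros(m.shape,np.uint8);x,y=map(int,uv);a=np.s_[max(0,y-r):y+r,max(0,x-r):x+r];M[a]=m[a]
        M=cv2.morphologyEx(M,cv2.MORPH_OPEN,np.ones((3,3)))
        for c in cv2.findContours(M,cv2.RETR_EXTERNAL,cv2.CHAIN_APPROX_NONE)[0]:
            if cv2.contourArea(c)<80: continue
            w=(ray(k,c[:,0],z)*1000).astype(np.float32);R=cv2.minAreaRect(w);b=cv2.boxPoints(R);e=b[1]-b[0]
            mm=cv2.moments(w.reshape(-1,1,2))
            print(n,"px",c[:,0].mean(0).round(),"rect c",np.round(R[0],1),"size",np.round(R[1],1),"ang of e0(len %.1f)"%np.hypot(*e),np.degrees(np.arctan2(e[1],e[0])).round(1),"centroid",np.round([mm["m10"]/mm["m00"],mm["m01"]/mm["m00"]],1))
E
python3 - <<'E'
from h import *
im=cv2.imread("pics/w0raw.png")[:,:,::-1].copy();k=cam("wrist")
blob(im,k,(262,177),.04,35)
print(im[175:180,262],im[190,250],im[155,265])
blob(im,k,(135,72),.03,55)
E
```

```text
top px [261. 174.] rect c [569.7 342.7] size [39.5 45. ] ang of e0(len 45.0) -31.7 centroid [570.3 342.2]
dark px [261. 176.] rect c [571.  342.2] size [24.7 23.4] ang of e0(len 23.4) -14.2 centroid [571.3 342.2]
[[74 74 71]
 [76 75 72]
 [76 75 70]
 [74 73 70]
 [79 78 74]] [205 194 178] [107 100  93]
top px [139.  83.] rect c [463.  254.7] size [ 9.1 77.8] ang of e0(len 77.8) -81.7 centroid [462.9 254.8]
top px [128.  60.] rect c [441.8 251.8] size [ 9.4 77.7] ang of e0(len 77.7) -82.9 centroid [441.7 251.3]
dark px [133.  71.] rect c [452.  253.9] size [12.9 70.4] ang of e0(len 70.4) -81.5 centroid [452.  253.9]
```

Request:
play_rows:
  increments:
    - [[-0.01,0.05,0.3,0,0,0.095,1],[-0.01,0.05,0.7,0,0,0.19,1],[-0.01,0.05,1,0,0,0.195,1],[-0.01,0.05,1,0,0,0.195,1]]

```text
time: 2.25
position: [0.5683, 0.3394, 0.1473]
tool_rot: [-0.856, -3.016, 0.011]
ft_force: [-0.3, 0.1, -1.0]
grip_width: 1.0
grip_force: 0.0
```

Request:
play_rows:
  increments:
    - [[0,0,0.25,0,0,0,1],[0,0,0.5,0,0,0,1],[0,0,0.68,0,0,0,1],[0,0,0.68,0,0,0,1],[0,0,0.68,0,0,0,1]]

```text
time: 2.75
position: [0.5729, 0.3403, 0.0862]
tool_rot: [0.86, 3.021, 0.003]
ft_force: [0.3, -0.3, -0.3]
grip_width: 1.002
grip_force: 0.0
```

Request:
play_rows:
  increments:
    - [[0,0,0,0,0,0,-1],[0,0,0,0,0,0,-1],[0,0,0,0,0,0,-1],[0,0,0,0,0,0,-1],[0,0,0,0,0,0,-1],[0,0,0,0,0,0,-1],[0,0,0,0,0,0,-1]]
  squeeze: 30

```text
time: 3.45
position: [0.5728, 0.3393, 0.0843]
tool_rot: [0.862, 3.021, 0.001]
ft_force: [-0.1, 0.2, -0.8]
grip_width: 0.461
grip_force: 30.0
```

```bash
python3 - <<'E'
from h import *
goto((.641,.128,.16),-4)
# tray from top image: grey liners
im=cv2.cvtColor(cv2.imread("pics/top0.png"),cv2.COLOR_BGR2RGB);k=cam("top")
hsv=cv2.cvtColor(im,cv2.COLOR_RGB2HSV)
m=((hsv[...,1]<70)&(hsv[...,2]<160)).astype(np.uint8)
M=np.zeros_like(m);M[125:175,205:328]=m[125:175,205:328]
for c in cv2.findContours(M,0,1)[0]:
    if cv2.contourArea(c)>60:
        w=(ray(k,c[:,0],.018)*1000).astype(np.float32);print(c[:,0].mean(0),cv2.minAreaRect(w))
E
```

```text
pos [0.5728 0.3393 0.0843] yaw 58.14 zaxis [ 0.0007  0.0007 -1.    ] t 3.45 q [-0.7455  0.522   0.2224  1.6239 -0.1306  1.0092  0.5325]
shift [-1.6949 -1.4342 -0.7576]
turn 0.6904573328913414
[304.     154.9828] ((624.4736328125, -69.72682189941406), (54.224998474121094, 51.778804779052734), 2.0884828567504883)
[265.2581 149.2366] ((634.2822875976562, 30.97715187072754), (86.31503295898438, 41.77865982055664), 84.51710510253906)
[226.7808 143.6849] ((643.847412109375, 131.5069580078125), (52.647064208984375, 51.90243148803711), 84.19462585449219)
```

Request:
play_rows:
  increments:
    - [[0,0,-0.15,0,0,0,-1],[0,0,-0.4,0,0,0,-1],[0,0,-0.7,0,0,0,-1],[0,0,-0.7,0,0,0,-1]]

```text
time: 3.85
position: [0.5749, 0.3401, 0.1592]
tool_rot: [0.861, 3.016, 0.01]
ft_force: [1.3, 0.3, -3.3]
grip_width: 0.456
grip_force: 30.0
```

Request:
play_rows:
  increments:
    - [[-0.15,-0.12,0,0,0,0,-1],[-0.42,-0.34,0,0,0,0,-1],[-0.7,-0.57,0,0,0,0,-1],[-0.85,-0.69,0,0,0,0,-1],[-0.85,-0.69,0,0,0,0,-1]]

```text
time: 4.35
position: [0.6093, 0.228, 0.1521]
tool_rot: [-0.874, -3.017, 0.009]
ft_force: [-0.6, -0.6, -4.7]
grip_width: 0.459
grip_force: 30.0
```

Request:
play_rows:
  increments:
    - [[-0.2,-0.16,0,0,0,-0.07,-1],[-0.45,-0.37,0,0,0,-0.15,-1],[-0.7,-0.57,0,0,0,-0.22,-1],[-0.85,-0.7,0,0,0,-0.293,-1],[-0.85,-0.7,0,0,0,-0.293,-1],[-0.85,-0.7,0,0,0,-0.293,-1]]

```text
time: 4.95
position: [0.6427, 0.1306, 0.1526]
tool_rot: [-0.154, -3.135, 0.0]
ft_force: [-0.7, 1.0, -4.0]
grip_width: 0.462
grip_force: 30.0
```

```bash
python3 - <<'E'
from h import *
goto((.6438,.1315,.1),84.5)
k=cam("wrist");im=ctrl.get_image("wrist")
for p in [(.6438,.1315,.022),(.6343,.031,.022),(.6245,-.0697,.022)]:
    cv2.circle(im,tuple(proj(k,[p])[0].astype(int).tolist()),3,(255,0,0),-1)
save("w1",im)
E
```

```text
pos [0.6427 0.1306 0.1526] yaw 84.36 zaxis [-0.0029  0.     -1.    ] t 4.95 q [-0.4194  0.4332  0.2291  1.6006 -0.1066  1.1228  1.3081]
shift [-0.0116  0.0099  0.5258]
turn -0.0015739767996922499
```

View pics/w1.png

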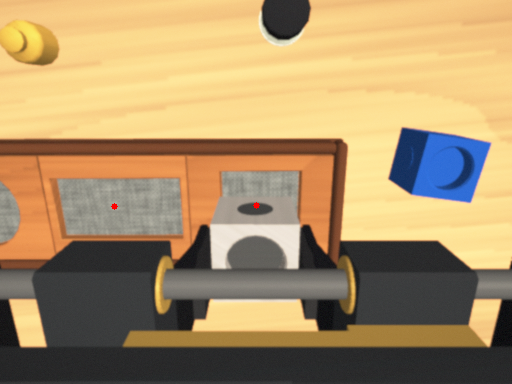

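The square pocket centre sits around (260,205), close to the marker at (256,205), and the oblong one around (120,207). I'll measure these precisely before lowering.

```bash
python3 - <<'E'
from h import *
k=cam("wrist");im=ctrl.get_image("wrist")
hsv=cv2.cvtColor(im,cv2.COLOR_RGB2HSV)
m=((hsv[...,1]<60)&(hsv[...,2]>60)).astype(np.uint8);M=np.zeros_like(m);M[165:245,48:190]=m[165:245,48:190]
M=cv2.morphologyEx(M,cv2.MORPH_CLOSE,np.ones((5,5)))
c=max(cv2.findContours(M,0,1)[0],key=cv2.contourArea)
for z in(.014,.022):
    R=cv2.minAreaRect((ray(k,c[:,0],z)*1000).astype(np.float32));print(z,R)
    print(ray(k,[(221,185),(299,185)],z)*1000)
print(cv2.boundingRect(c))
E
```

```text
0.014 ((637.4600830078125, 32.118202209472656), (87.22547912597656, 42.287784576416016), 84.49433135986328)
[[628.1546 109.0944]
 [633.5744 165.321 ]]
0.022 ((634.932373046875, 35.84328079223633), (84.20600128173828, 40.82392883300781), 84.49449920654297)
[[625.949  110.1547]
 [631.1811 164.435 ]]
(56, 179, 124, 55)
```

Request:
play_rows:
  increments:
    - [[-0.03,0.03,0.1,0,0,0,-1],[-0.03,0.03,0.25,0,0,0,-1],[-0.03,0.03,0.4,0,0,0,-1],[-0.03,0.03,0.46,0,0,0,-1],[-0.03,0.03,0.5,0,0,0,-1],[-0.03,0.03,0.52,0,0,0,-1],[-0.03,0.03,0.53,0,0,0,-1],[-0.03,0.03,0.53,0,0,0,-1]]

```text
time: 5.85
position: [0.6473, 0.1339, 0.1018]
tool_rot: [0.151, 3.137, 0.001]
ft_force: [-0.6, -0.5, -5.5]
grip_width: 0.457
grip_force: 30.0
```

Request:
play_rows:
  increments:
    - [[0,0,0.01,0,0,0,-1],[0,0,0.02,0,0,0,-1],[0,0,0.03,0,0,0,-1],[0,0,0.03,0,0,0,-1]]

```text
time: 6.25
position: [0.647, 0.1339, 0.0984]
tool_rot: [0.15, 3.138, 0.0]
ft_force: [-0.6, 0.8, -5.0]
grip_width: 0.46
grip_force: 30.0
```

```bash
python3 - <<'E'
from h import *
goto((.6472,.133,.098))
save("w2",ctrl.get_image("wrist"))
E
```

```text
pos [0.647  0.1339 0.0984] yaw 84.51 zaxis [ 0.0003  0.0001 -1.    ] t 6.25 q [-0.4144  0.4967  0.2197  1.6291 -0.1216  1.0289  1.3173]
shift [-0.0031 -0.0092  0.0039]
```

View pics/w2.png

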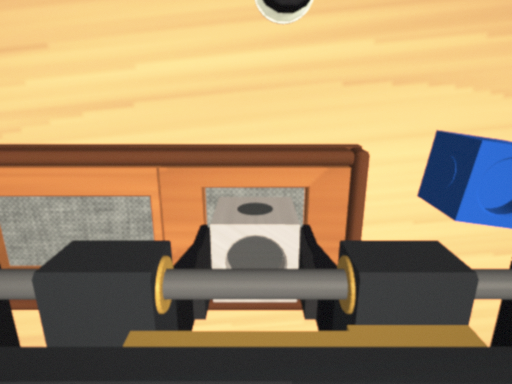

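The cube spans x of about 210–298, within the pocket's 205–305, so it is aligned. I lower it to contact.

Request:
play_rows:
  increments:
    - [[0,0,0.01,0,0,0,-1],[0,0,0.015,0,0,0,-1],[0,0,0.015,0,0,0,-1]]

```text
time: 6.6
position: [0.647, 0.1339, 0.0983]
tool_rot: [0.15, 3.138, 0.001]
ft_force: [-4.3, 0.0, 4.7]
grip_width: 0.458
grip_force: 30.0
```

Contact felt. I release and rise.

Request:
play_rows:
  increments:
    - [[0,0,0,0,0,0,0.4],[0,0,0,0,0,0,0.4],[0,0,0,0,0,0,0.4],[0,0,0,0,0,0,0.4],[0,0,-0.3,0,0,0,0.4],[0,0,-0.7,0,0,0,0.4],[0,0,-1,0,0,0,0.4],[0,0,-1,0,0,0,1]]

```text
time: 7.4
position: [0.6498, 0.1343, 0.2026]
tool_rot: [0.15, 3.128, 0.005]
ft_force: [0.1, -0.0, -0.4]
grip_width: 0.736
grip_force: 0.0
```

```bash
python3 - <<'E'
from h import *
goto((.454,.2503,.22),9)
E
```

```text
pos [0.6498 0.1343 0.2026] yaw 84.5 zaxis [ 0.0097  0.0026 -0.9999] t 7.4 q [-0.4262  0.398   0.2354  1.5429 -0.0976  1.2021  1.3006]
shift [ 2.0586  0.9674 -0.1897]
turn 0.8389065890661312
```

Request:
play_rows:
  increments:
    - [[0.35,0.16,-0.03,0,0,0,1],[0.69,0.32,-0.06,0,0,0,1],[0.69,0.32,-0.06,0,0,0,1]]

```text
time: 7.7
position: [0.5772, 0.1769, 0.2022]
tool_rot: [-0.14, -3.135, -0.004]
ft_force: [-0.7, 1.2, -0.0]
grip_width: 0.956
grip_force: 0.0
```

Request:
play_rows:
  increments:
    - [[0.35,0.16,-0.03,0,0,0,1],[0.69,0.32,-0.06,0,0,0,1],[0.69,0.32,-0.06,0,0,0,1]]

```text
time: 8.0
position: [0.5119, 0.2147, 0.2084]
tool_rot: [-0.14, -3.136, -0.003]
ft_force: [0.1, 0.0, 0.0]
grip_width: 0.999
grip_force: 0.0
```

Request:
play_rows:
  increments:
    - [[0.35,0.16,-0.03,0,0,0.09,1],[0.69,0.32,-0.06,0,0,0.18,1],[0.69,0.32,-0.06,0,0,0.27,1],[0.69,0.32,-0.06,0,0,0.36,1],[0.69,0.32,-0.06,0,0,0.45,1],[0.69,0.32,-0.06,0,0,0.45,1]]

```text
time: 8.6
position: [0.4506, 0.2488, 0.2144]
tool_rot: [1.228, 2.891, -0.0]
ft_force: [-0.2, 0.4, -0.1]
grip_width: 0.997
grip_force: 0.0
```

Request:
play_rows:
  increments:
    - [[0,0,0,0,0,0.09,1],[0,0,0,0,0,0.18,1],[0,0,0,0,0,0.27,1],[0,0,0,0,0,0.36,1],[0,0,0,0,0,0.4,1],[0,0,0,0,0,0.4,1],[0,0,0,0,0,0.4,1]]

```text
time: 9.3
position: [0.4503, 0.249, 0.2145]
tool_rot: [2.057, 2.374, -0.0]
ft_force: [-0.0, -0.2, -0.3]
grip_width: 1.003
grip_force: 0.0
```

```bash
python3 - <<'E'
from h import *
goto((.452,.2503,.22),9)
k=cam("wrist");im=ctrl.get_image("wrist");uv=proj(k,[(.452,.2503,.03)])[0];print(uv)
blob(im,k,uv,.03,80);save("w3",im)
E
```

```text
pos [0.4503 0.249  0.2145] yaw 8.19 zaxis [-0.0001 -0.0002 -1.    ] t 9.3 q [-0.7381  0.0864  0.1908  1.8911 -0.0177  1.166  -0.398 ]
shift [ 0.0101  0.0188 -0.0546]
turn -0.00900761385607467
[255.866  182.9671]
top px [312. 259.] rect c [513.7 186. ] size [19.7  6.2] ang of e0(len 6.2) -81.8 centroid [513.8 185.5]
top px [269. 179.] rect c [462.6 253.5] size [ 7.8 76.2] ang of e0(len 76.2) -81.3 centroid [462.6 253.3]
top px [244. 179.] rect c [441.6 250.5] size [ 7.  76.1] ang of e0(len 76.1) -82.1 centroid [441.7 251.3]
dark px [256. 178.] rect c [451.9 253.5] size [12.5 69.7] ang of e0(len 69.7) -82.1 centroid [451.8 253.7]
```

View pics/w3.png

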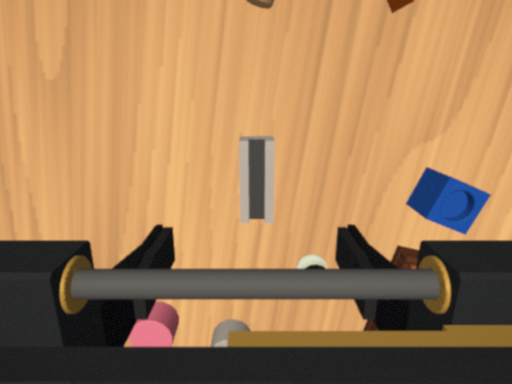

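The swage block is centred at (257,180) with its groove along the view. Nothing lies in the fingers' path; the small cup at (313,262) is about 65 mm aside.

Request:
play_rows:
  increments:
    - [[0.02,0.02,0.3,0,0,0,1],[0.02,0.02,0.7,0,0,0,1],[0.02,0.02,1,0,0,0,1],[0.02,0.02,1,0,0,0,1]]

```text
time: 9.75
position: [0.449, 0.2497, 0.1107]
tool_rot: [-2.057, -2.371, 0.013]
ft_force: [-0.6, -0.9, -0.3]
grip_width: 0.999
grip_force: 0.0
```

Request:
play_rows:
  increments:
    - [[0,0,0.15,0,0,0,1],[0,0,0.31,0,0,0,1],[0,0,0.31,0,0,0,1],[0,0,0.31,0,0,0,1]]

```text
time: 10.15
position: [0.4525, 0.2519, 0.0851]
tool_rot: [2.06, 2.371, 0.002]
ft_force: [0.1, 0.1, 0.5]
grip_width: 0.998
grip_force: 0.0
```

Request:
play_rows:
  increments:
    - [[0,0,0,0,0,0,-1],[0,0,0,0,0,0,-1],[0,0,0,0,0,0,-1],[0,0,0,0,0,0,-1],[0,0,0,0,0,0,-1],[0,0,0,0,0,0,-1],[0,0,0,0,0,0,-1],[0,0,0,0,0,0,-1]]
  squeeze: 35

```text
time: 10.95
position: [0.4517, 0.2515, 0.0837]
tool_rot: [-2.061, -2.371, 0.0]
ft_force: [-0.1, 0.0, -0.7]
grip_width: 0.358
grip_force: 0.0
```

```bash
python3 - <<'E'
from h import *
goto((.6372,.032,.16),-5.5)
E
```

```text
pos [0.4517 0.2515 0.0837] yaw 8.01 zaxis [-0.  0. -1.] t 10.95 q [-0.7266  0.2492  0.185   2.0014 -0.0582  0.8959 -0.3711]
shift [-2.4324  1.5308 -0.7627]
turn 0.1501086306573359
```

Request:
play_rows:
  increments:
    - [[0,0,0,0,0,0,-1],[0,0,0,0,0,0,-1],[0,0,0,0,0,0,-1]]

```text
time: 11.25
position: [0.4516, 0.2515, 0.0837]
tool_rot: [-2.061, -2.371, 0.0]
ft_force: [-0.7, -0.4, -0.5]
grip_width: 0.341
grip_force: 35.0
```

Request:
play_rows:
  increments:
    - [[0,0,-0.1,0,0,0,-1],[0,0,-0.3,0,0,0,-1],[0,0,-0.6,0,0,0,-1],[0,0,-0.85,0,0,0,-1],[0,0,-0.95,0,0,0,-1],[0,0,-0.95,0,0,0,-1]]

```text
time: 11.85
position: [0.4523, 0.2519, 0.1801]
tool_rot: [2.06, 2.371, 0.004]
ft_force: [0.1, 0.4, -4.8]
grip_width: 0.339
grip_force: 35.0
```

Request:
play_rows:
  increments:
    - [[-0.12,0.08,0,0,0,0,-1],[-0.35,0.22,0,0,0,0,-1],[-0.6,0.38,0,0,0,0,-1],[-0.81,0.51,0,0,0,0,-1],[-0.81,0.51,0,0,0,0,-1]]

```text
time: 12.35
position: [0.5149, 0.1736, 0.1769]
tool_rot: [2.067, 2.363, -0.006]
ft_force: [-0.0, -0.5, -4.4]
grip_width: 0.341
grip_force: 35.0
```

Request:
play_rows:
  increments:
    - [[-0.12,0.08,0,0,0,0,-1],[-0.35,0.22,0,0,0,0,-1],[-0.6,0.38,0,0,0,0,-1],[-0.81,0.51,0,0,0,0,-1],[-0.81,0.51,0,0,0,0,-1]]

```text
time: 12.85
position: [0.577, 0.1009, 0.1779]
tool_rot: [2.065, 2.364, -0.003]
ft_force: [-1.4, -0.6, -4.1]
grip_width: 0.339
grip_force: 35.0
```

Request:
play_rows:
  increments:
    - [[-0.12,0.08,0,0,0,0.04,-1],[-0.35,0.22,0,0,0,0.08,-1],[-0.6,0.38,0,0,0,0.12,-1],[-0.81,0.51,0,0,0,0.15,-1],[-0.81,0.51,0,0,0,0.15,-1],[-0.81,0.51,0,0,0,0.15,-1],[-0.81,0.51,0,0,0,0.15,-1]]

```text
time: 13.55
position: [0.6362, 0.0341, 0.1779]
tool_rot: [-2.321, -2.114, 0.001]
ft_force: [0.0, -0.6, -4.6]
grip_width: 0.338
grip_force: 35.0
```

```bash
python3 - <<'E'
from h import *
goto((.6372,.032,.11),-5.5)
k=cam("wrist");im=ctrl.get_image("wrist")
cv2.circle(im,tuple(proj(k,[(.6372,.032,.014)])[0].astype(int).tolist()),3,(255,0,0),-1)
save("w4",im)
E
```

```text
pos [0.6362 0.0341 0.1779] yaw -5.34 zaxis [-0.002   0.0012 -1.    ] t 13.55 q [-0.4075  0.3847  0.3921  1.6344 -0.1588  1.1558 -0.07  ]
shift [-0.021   0.0134  0.6785]
turn 0.0017356973494478387
```

View pics/w4.png

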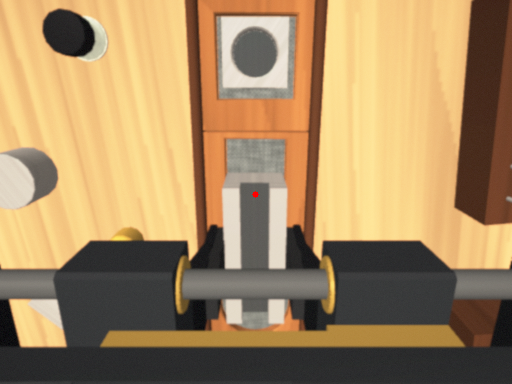

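The doming cube is seated in the square pocket at (255,55). The oblong pocket spans columns 225–286, with its ends near rows 138 and 328, under the swage block.

```bash
python3 - <<'E'
from h import *
k=cam("wrist");im=ctrl.get_image("wrist")
a=cv2.cvtColor(im,cv2.COLOR_RGB2HSV)[...,1]
print(a[130:146,255],a[308:345,255])
for z in(.014,.022): print(ray(k,[(255,138),(255,328),(225,155),(286,155)],z)*1000)
E
```

```text
[168 170 170 168 169 164 167 165 136  66  25  22  19  21  22  21] [ 16  19  16  19  17  19  20  20  21  19  22  22  18  18  20  20  19  20
  20  31  69 126 160 164 165 163 163 164 164 163 163 167 164 166 163 166
 164]
[[641.169   77.1625]
 [625.0122 -97.0351]
 [616.5768  66.114 ]
 [664.0852  61.7032]]
[[641.2728  78.2869]
 [625.6203 -90.4731]
 [617.4482  67.5833]
 [663.4736  63.3102]]
```

Request:
play_rows:
  increments:
    - [[-0.01,0.01,0.1,0,0,0,-1],[-0.01,0.01,0.3,0,0,0,-1],[-0.01,0.01,0.5,0,0,0,-1],[-0.01,0.01,0.65,0,0,0,-1],[-0.01,0.01,0.72,0,0,0,-1],[-0.01,0.01,0.76,0,0,0,-1],[-0.01,0.01,0.76,0,0,0,-1],[-0.01,0.01,0.76,0,0,0,-1]]

```text
time: 14.45
position: [0.6387, 0.0311, 0.1036]
tool_rot: [2.325, 2.112, 0.002]
ft_force: [0.7, -0.1, -3.3]
grip_width: 0.341
grip_force: 35.0
```

Request:
play_rows:
  increments:
    - [[0,0,0.01,0,0,0,-1],[0,0,0.02,0,0,0,-1],[0,0,0.03,0,0,0,-1],[0,0,0.03,0,0,0,-1]]

```text
time: 14.85
position: [0.6379, 0.0311, 0.0997]
tool_rot: [-2.325, -2.112, 0.0]
ft_force: [-0.1, 0.2, -3.6]
grip_width: 0.344
grip_force: 35.0
```

Request:
play_rows:
  increments:
    - [[0,0,0.01,0,0,0,-1],[0,0,0.02,0,0,0,-1],[0,0,0.025,0,0,0,-1],[0,0,0.025,0,0,0,-1],[0,0,0.025,0,0,0,-1]]

```text
time: 15.35
position: [0.6381, 0.0311, 0.0978]
tool_rot: [-2.325, -2.112, -0.0]
ft_force: [-2.7, -0.1, 1.7]
grip_width: 0.344
grip_force: 35.0
```

Contact at the expected height. I release, rise, and look from the top.

Request:
play_rows:
  increments:
    - [[0,0,0,0,0,0,0.2],[0,0,0,0,0,0,0.2],[0,0,0,0,0,0,0.2],[0,0,0,0,0,0,0.2],[0,0,-0.3,0,0,0,0.2],[0,0,-0.7,0,0,0,0.2],[0,0,-1,0,0,0,0.2],[0,0,-1,0,0,0,1]]

```text
time: 16.15
position: [0.6409, 0.031, 0.2029]
tool_rot: [2.321, 2.109, 0.013]
ft_force: [0.8, 0.0, 0.4]
grip_width: 0.632
grip_force: 0.0
```

```bash
python3 - <<'E'
from h import *
goto((.574,-.33,.22),-30)
E
```

```text
pos [0.6409 0.031  0.2029] yaw -5.5 zaxis [ 0.0097  0.0014 -1.    ] t 16.15 q [-0.4087  0.3655  0.4004  1.6068 -0.1518  1.1901 -0.0729]
shift [-3.6569 -0.3183 -0.1827]
turn 0.2721732516412323
```

Request:
play_rows:
  increments:
    - [[-0.45,-0.03,-0.02,0,0,0,1],[-0.91,-0.07,-0.04,0,0,0,1],[-0.91,-0.07,-0.04,0,0,0,1]]

```text
time: 16.45
position: [0.6205, -0.0684, 0.2015]
tool_rot: [2.334, 2.097, -0.006]
ft_force: [-0.3, -0.5, -0.3]
grip_width: 0.879
grip_force: 0.0
```

Request:
play_rows:
  increments:
    - [[-0.45,-0.03,-0.02,0,0,0,1],[-0.91,-0.07,-0.04,0,0,0,1],[-0.91,-0.07,-0.04,0,0,0,1]]

```text
time: 16.75
position: [0.6041, -0.1582, 0.2055]
tool_rot: [2.335, 2.096, -0.007]
ft_force: [0.4, -1.2, 1.0]
grip_width: 0.993
grip_force: 0.0
```

Request:
play_rows:
  increments:
    - [[-0.45,-0.03,-0.02,0,0,0,1],[-0.91,-0.07,-0.04,0,0,0,1],[-0.91,-0.07,-0.04,0,0,0,1]]

```text
time: 17.05
position: [0.5876, -0.2478, 0.2095]
tool_rot: [2.335, 2.096, -0.008]
ft_force: [0.1, -0.8, 0.2]
grip_width: 1.0
grip_force: 0.0
```

Request:
play_rows:
  increments:
    - [[-0.45,-0.03,-0.02,0,0,0,1],[-0.91,-0.07,-0.04,0,0,0,1],[-0.91,-0.07,-0.04,0,0,0,1],[-0.91,-0.07,-0.04,0,0,0,1],[-0.91,-0.07,-0.04,0,0,0,1]]

```text
time: 17.55
position: [0.5758, -0.327, 0.2125]
tool_rot: [-2.323, -2.113, -0.001]
ft_force: [1.0, 0.7, 0.3]
grip_width: 1.001
grip_force: 0.0
```

```bash
python3 - <<'E'
from h import *
goto((.574,-.33,.084))
k=cam("wrist");im=ctrl.get_image("wrist");uv=proj(k,[(.574,-.33,.032)])[0];print(uv)
blob(im,k,uv,.032,50);save("w5",im)
save("top5",ctrl.get_image("top"),(190,110,350,240),4)
E
```

```text
pos [ 0.5758 -0.327   0.2125] yaw -5.43 zaxis [-0.0004  0.0015 -1.    ] t 17.55 q [ 0.0655  0.4273  0.5411  1.5362 -0.2286  1.2426  0.5462]
shift [-0.0332 -0.0139  1.2853]
[252.0462 189.4688]
top px [258. 190.] rect c [ 578.7 -332. ] size [42.3 46.1] ang of e0(len 46.1) -52.8 centroid [ 579.4 -331.7]
dark px [257. 190.] rect c [ 578.2 -331. ] size [19.7 22.4] ang of e0(len 22.4) -5.4 centroid [ 578.6 -330.9]
```

View pics/w5.png

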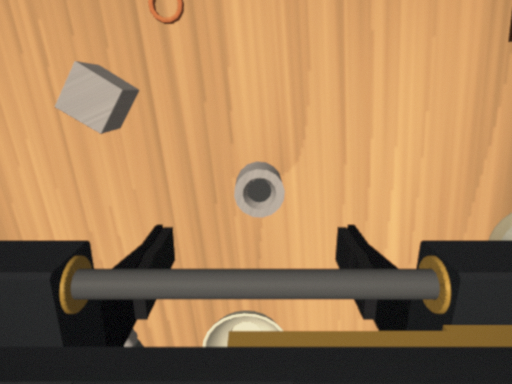

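View pics/top5.png

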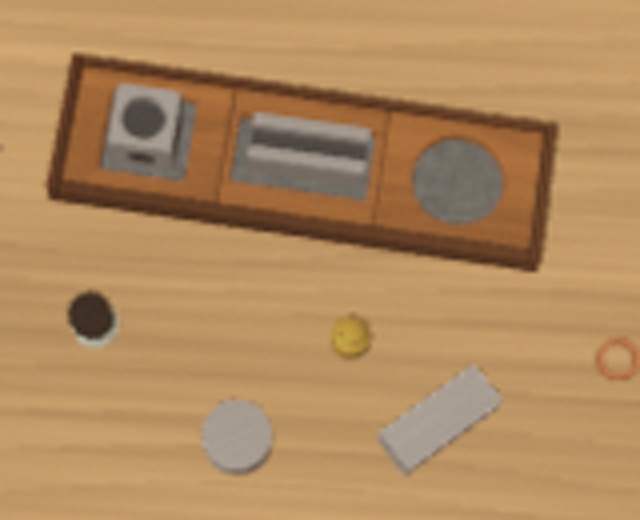

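The bezel die is at (259,190) with a hollow top; the plain cube at (95,97) is clear of it. In the top crop, the cube and swage block sit in their pockets.

Request:
play_rows:
  increments:
    - [[-0.04,0.03,0.3,0,0,0,1],[-0.04,0.03,0.7,0,0,0,1],[-0.04,0.03,1,0,0,0,1],[-0.04,0.03,1,0,0,0,1]]

```text
time: 18.05
position: [0.5759, -0.3293, 0.1082]
tool_rot: [-2.316, -2.109, 0.004]
ft_force: [-0.3, -0.1, 0.3]
grip_width: 1.001
grip_force: 0.0
```

Request:
play_rows:
  increments:
    - [[0,0,0.15,0,0,0,1],[0,0,0.29,0,0,0,1],[0,0,0.29,0,0,0,1],[0,0,0.29,0,0,0,1]]

```text
time: 18.45
position: [0.5782, -0.3329, 0.0847]
tool_rot: [2.325, 2.112, 0.0]
ft_force: [0.9, -0.0, 0.7]
grip_width: 0.999
grip_force: 0.0
```

Request:
play_rows:
  increments:
    - [[0,0,0,0,0,0,-1],[0,0,0,0,0,0,-1],[0,0,0,0,0,0,-1],[0,0,0,0,0,0,-1],[0,0,0,0,0,0,-1],[0,0,0,0,0,0,-1],[0,0,0,0,0,0,-1],[0,0,0,0,0,0,-1]]
  squeeze: 35

```text
time: 19.25
position: [0.5781, -0.3328, 0.0843]
tool_rot: [2.325, 2.112, 0.0]
ft_force: [0.5, 0.4, -0.6]
grip_width: 0.5
grip_force: 35.0
```

```bash
python3 - <<'E'
from h import *
goto((.6278,-.068,.16),-5.5)
E
```

```text
pos [ 0.5781 -0.3328  0.0843] yaw -5.49 zaxis [ 0.0005 -0.0001 -1.    ] t 19.25 q [ 0.1053  0.5621  0.4986  1.6283 -0.3024  1.0283  0.6009]
shift [ 2.6832  0.2418 -0.757 ]
turn 0.00015478084533368828
```

Request:
play_rows:
  increments:
    - [[0,0,-0.1,0,0,0,-1],[0,0,-0.3,0,0,0,-1],[0,0,-0.6,0,0,0,-1],[0,0,-0.8,0,0,0,-1],[0,0,-0.8,0,0,0,-1]]

```text
time: 19.75
position: [0.5791, -0.334, 0.1679]
tool_rot: [2.322, 2.109, 0.003]
ft_force: [0.9, -1.0, -1.9]
grip_width: 0.498
grip_force: 35.0
```

Request:
play_rows:
  increments:
    - [[0.12,0.01,0,0,0,0,-1],[0.35,0.03,0,0,0,0,-1],[0.65,0.06,0,0,0,0,-1],[0.89,0.08,0,0,0,0,-1],[0.89,0.08,0,0,0,0,-1]]

```text
time: 20.25
position: [0.5952, -0.2372, 0.1615]
tool_rot: [-2.312, -2.117, -0.002]
ft_force: [0.5, 0.5, -3.2]
grip_width: 0.493
grip_force: 35.0
```

Request:
play_rows:
  increments:
    - [[0.12,0.01,0,0,0,0,-1],[0.35,0.03,0,0,0,0,-1],[0.65,0.06,0,0,0,0,-1],[0.89,0.08,0,0,0,0,-1],[0.89,0.08,0,0,0,0,-1]]

```text
time: 20.75
position: [0.6115, -0.1512, 0.1629]
tool_rot: [-2.316, -2.116, -0.002]
ft_force: [0.3, 0.7, -3.9]
grip_width: 0.493
grip_force: 35.0
```

Request:
play_rows:
  increments:
    - [[0.12,0.01,0,0,0,0,-1],[0.35,0.03,0,0,0,0,-1],[0.65,0.06,0,0,0,0,-1],[0.89,0.08,0,0,0,0,-1],[0.89,0.08,0,0,0,0,-1],[0.89,0.08,0,0,0,0,-1],[0.89,0.08,0,0,0,0,-1]]

```text
time: 21.45
position: [0.6268, -0.0714, 0.1641]
tool_rot: [2.328, 2.109, -0.002]
ft_force: [-0.7, 0.2, -3.7]
grip_width: 0.498
grip_force: 35.0
```

```bash
python3 - <<'E'
from h import *
goto((.6278,-.068,.0983),-5.5)
k=cam("wrist");im=ctrl.get_image("wrist")
cv2.circle(im,tuple(proj(k,[(.6278,-.068,.014)])[0].astype(int).tolist()),3,(255,0,0),-1)
save("w6",im)
E
```

```text
pos [ 0.6268 -0.0714  0.1641] yaw -5.64 zaxis [-0.0006 -0.0014 -1.    ] t 21.45 q [-0.2942  0.3918  0.4547  1.6667 -0.1852  1.1267  0.112 ]
shift [0.0353 0.0067 0.6576]
turn -0.001590469225759566
```

View pics/w6.png

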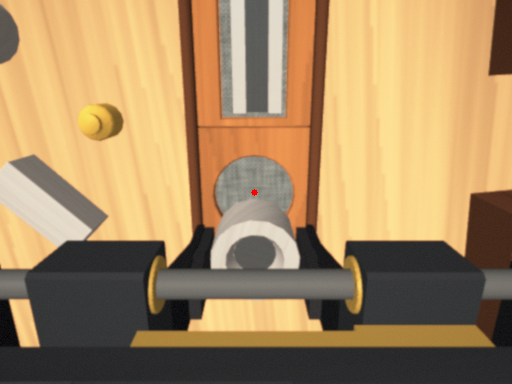

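The round pocket is centred near (254,193), matching the marker. The swage block is flat in its pocket at (255,60). I lower the die.

Request:
play_rows:
  increments:
    - [[0.03,0.01,0.1,0,0,0,-1],[0.03,0.01,0.25,0,0,0,-1],[0.03,0.01,0.42,0,0,0,-1],[0.03,0.01,0.54,0,0,0,-1],[0.03,0.01,0.6,0,0,0,-1],[0.03,0.01,0.62,0,0,0,-1],[0.03,0.01,0.62,0,0,0,-1],[0.03,0.01,0.62,0,0,0,-1]]

```text
time: 22.3
position: [0.6292, -0.0665, 0.103]
tool_rot: [2.325, 2.112, 0.002]
ft_force: [0.3, 0.2, -3.3]
grip_width: 0.496
grip_force: 35.0
```

Request:
play_rows:
  increments:
    - [[0,0,0.01,0,0,0,-1],[0,0,0.02,0,0,0,-1],[0,0,0.03,0,0,0,-1],[0,0,0.03,0,0,0,-1],[0,0,0.03,0,0,0,-1]]

```text
time: 22.8
position: [0.6286, -0.0664, 0.0993]
tool_rot: [-2.325, -2.112, -0.0]
ft_force: [1.0, -0.2, -3.7]
grip_width: 0.5
grip_force: 35.0
```

Request:
play_rows:
  increments:
    - [[0,0,0.01,0,0,0,-1],[0,0,0.018,0,0,0,-1],[0,0,0.018,0,0,0,-1],[0,0,0.018,0,0,0,-1]]

```text
time: 23.2
position: [0.6288, -0.0664, 0.0983]
tool_rot: [2.325, 2.112, 0.001]
ft_force: [-2.9, 0.4, 4.8]
grip_width: 0.496
grip_force: 35.0
```

Contact. I release, rise, and back off to inspect.

Request:
play_rows:
  increments:
    - [[0,0,0,0,0,0,0.4],[0,0,0,0,0,0,0.4],[0,0,0,0,0,0,0.4],[0,0,0,0,0,0,0.4],[0,0,-0.3,0,0,0,0.4],[0,0,-0.7,0,0,0,0.4],[0,0,-1,0,0,0,0.4],[0,0,-1,0,0,0,0.4]]

```text
time: 24.0
position: [0.6314, -0.067, 0.2028]
tool_rot: [2.321, 2.108, 0.011]
ft_force: [0.2, -0.4, 0.3]
grip_width: 0.7
grip_force: 0.0
```

Request:
play_rows:
  increments:
    - [[-0.4,0,-0.3,0,0,0,0.4],[-0.8,0,-0.6,0,0,0,0.4],[-1,0,-0.8,0,0,0,0.4],[-1,0,-0.8,0,0,0,0.4],[-1,0,-0.8,0,0,0,0.4]]

```text
time: 24.5
position: [0.619, -0.1656, 0.2766]
tool_rot: [-2.325, -2.111, -0.001]
ft_force: [-0.5, 0.2, -0.5]
grip_width: 0.7
grip_force: 0.0
```

```bash
python3 - <<'E'
from h import *
goto((.6278,-.068,.2))
k=cam("wrist");im=ctrl.get_image("wrist");save("w7",im)
for n,p,h in[("dome",(.6472,.134),.054),("swage",(.638,.032),.044),("die",(.628,-.068),.046)]:
    uv=proj(k,[(*p,h)])[0];print(n,uv);blob(im,k,uv,h,45)
E
```

```text
pos [ 0.619  -0.1656  0.2766] yaw -5.52 zaxis [-0.0003  0.0011 -1.    ] t 24.5 q [-0.1854  0.3308  0.5144  1.5154 -0.1659  1.3394  0.2475]
shift [ 0.9787 -0.0057  0.7673]
dome [ 252.6034 -233.9298]
top px [250.  71.] rect c [627.4 -70.4] size [49.7 50.2] ang of e0(len 50.2) -5.5 centroid [627.8 -69.6]
dark px [254.  65.] rect c [627.8 -66.6] size [22.6 21.5] ang of e0(len 21.5) -5.5 centroid [628.3 -66.7]
swage [253.6522 -60.126 ]
top px [250.  71.] rect c [627.4 -69.9] size [51.3 51.8] ang of e0(len 51.8) -5.5 centroid [627.8 -69. ]
dark px [252. 358.] rect c [ 594.9 -395.8] size [ 29.8 108.5] ang of e0(len 108.5) -5.5 centroid [ 595.  -395.9]
dark px [252. 293.] rect c [ 603.7 -305. ] size [ 14.1 100.8] ang of e0(len 100.8) -4.3 centroid [ 602.8 -305.2]
dark px [253. 275.] rect c [ 606.  -283.5] size [13.8 99.1] ang of e0(len 99.1) -5.5 centroid [ 606.7 -283.3]
dark px [254.  65.] rect c [627.9 -66. ] size [23.3 22.1] ang of e0(len 22.1) -5.5 centroid [628.3 -66. ]
die [253.3558  67.7993]
top px [250.  71.] rect c [627.4 -70. ] size [51.  51.5] ang of e0(len 51.5) -5.5 centroid [627.8 -69.2]
dark px [254.  65.] rect c [627.9 -66.1] size [23.2 22. ] ang of e0(len 22.0) -5.5 centroid [628.3 -66.2]
```

View pics/w7.png

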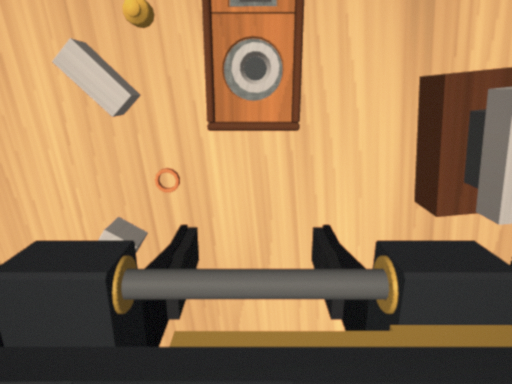

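The die sits centred in the round pocket at (254,68). One final top check.

```bash
python3 - <<'E'
from h import *
im=ctrl.get_image("top");save("top8",im,(190,110,400,250),3.8)
k=cam("top");blob(im,k,(267,146),.044,16)
E
```

```text
top px [266. 152.] rect c [617.5  29.7] size [78.1 25. ] ang of e0(len 25.0) -5.2 centroid [617.7  29.6]
```

View pics/top8.png

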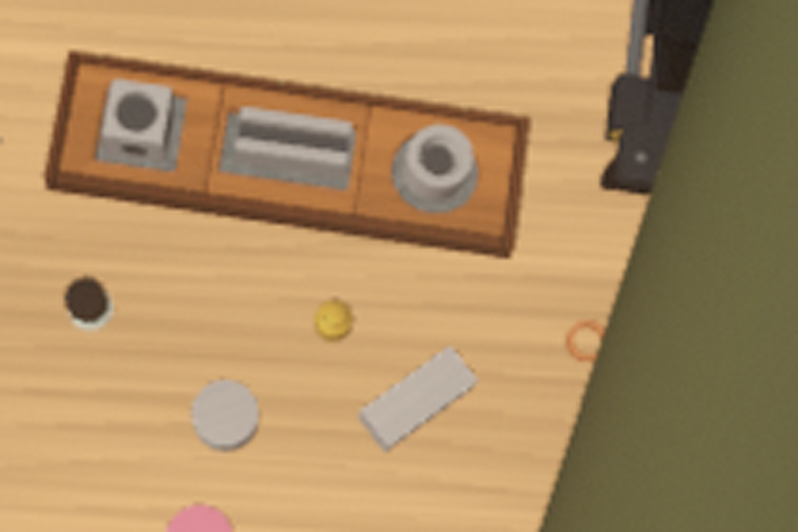

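All three hollow blocks sit upright in their pockets at (140,115), (293,140) and (437,165). The puck at (225,413) and the bar at (418,398) have not moved, and the gripper is clear.

```bash
python3 -c "
from bench import ctrl
print(ctrl.close_job())"
```

```text
the job is handed in; nothing more can be done
None
```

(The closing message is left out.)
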